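Tip the upturned lid over the tray's side

TASK

The snack box's square silicone lid is lying upside down, raised panel up, on the table beside the serving tray. Push it up against the tray's side, tip it up on edge there and over into the tray, so that it ends up lying flat on the tray's floor, right way up with the raised panel underneath. Use a light touch, never pressing on the lid or the tray with more than 30 N, and leave everything else standing where it is.

Things in the scene. Friction and masses are not known exactly. Their poses are not given: they have to be found in the camera images.
- lid_center (a point): The grey rigid silicone lid, about 0.16 kg: a 120 x 120 mm plate 7 mm thick, square-cut edges, corner radius 12, with a centred raised panel 100 x 100 x 4 mm on one side (11 mm thick in all). Point: its centre, half-way through the 11 mm. x, y parallel to its edges; z points out of the raised panel: up at the start, down when right way up. Starts on the table 15 to 70 mm short of the tray's side.
- tray: Walnut serving tray, held fast by grip feet; outside 440 (x) by 340 mm (y). Upright sides 30 mm high, 12 mm thick, flat-topped, outer faces plain down to the table; floor 6 mm above the table. Steel bow handles stand 30 mm out from the two short ends. Origin: centre of its underside, at table height, z up. Tiffin, tumbler and bowl stand in its +y half; the half next to the lid is free.
- tray_side (a point): The middle of the outer face of the tray's long side that faces the lid, at table height; same axes as the tray, so its y axis points from the lid across this side into the tray and its x axis runs along the side.
- tiffin: Two-tier round steel tiffin with side latches, 118 mm across (124 over the latches), 163 mm high to its bail handle, standing in the tray; leave alone. Origin at the centre of its foot.
- tumbler: Glass tumbler, 72 mm across, 118 mm high, standing in the tray; leave alone. Origin at the centre of its foot.
- snack_box: Pink plastic snack box without its lid, 120 x 120 mm over its rim, 56 mm high, on the table; leave alone. Origin at the centre of its foot.
- katori: Small round steel bowl, 96 mm across, 42 mm high, standing in the tray; leave alone. Origin at the centre of its foot.
- salt_jar: Glass jar with a steel cap, 52 mm across, 85 mm high, on the table; leave alone. Origin at the centre of its foot.
- spoon: Steel spoon 170 mm long lying on the table; leave alone. Origin at the middle of its length, x along it.
Mind the look-alikes: they are no part of the job. What is shaped like the part that bears lid_center but pink or red is not meant.

How it is judged (in metres and radians):
On the way:
1. the lid stands on edge on the table (more than 65 degrees up) against the outside of the tray's side (angle between lid_center's own z axis and vertical between 1.13 and 1.9 rad and y of lid_center in the frame of tray_side between -0.05 and 0.015 m and height (world z) of lid_center below 0.08 m), for 0.1 s.
At the end, for the whole second after the job is handed in: The lid lies within the tray's sides, flat on its floor (within 6 degrees of level and 5 mm of its resting height), raised panel down, still (angle between lid_center's own z axis and vertical above 3.04 rad and height (world z) of lid_center below 0.016 m and y of lid_center in the frame of tray between -0.105 and 0.1 m and x of lid_center in the frame of tray between -0.155 and 0.155 m and linear speed of lid below 0.01 m/s); the robot touches nothing.
It fails at once if the lid is pressed with more than 30 N (contact force between any of the fingers, the arm and lid above 30 N).
It fails at once if the tray is pressed by the robot with more than 30 N (contact force between any of the fingers, the arm and tray above 30 N).
It fails at once if the tiffin, tumbler, snack box, bowl, salt jar or spoon is moved by more than 15 mm (distance of any of tiffin, tumbler, snack_box, katori, salt_jar, spoon from where it was at the start of the episode above 0.015 m).
It also fails if it takes over 72 s, if anything falls off the work surface, if the arm or the gripper's body presses on something with over 40 N, if the wrist force passes 120 N, or if a joint passes its speed limit or range.

ROBOT

A 7-joint arm with a two-finger parallel gripper is mounted at the origin on the work surface. World frame = base frame: x ahead of the robot, y to its left, z up, the work surface at z = 0. Lengths are in m, angles in degrees, forces in N, time in s.
With the tool pointing down it reaches from about 0.4 to 0.85 m from the base axis. Payload 4.5 kg.
Tool frame: the origin (TCP) lies midway between the tips of the shut fingers; the grasp point (between the pads) lies 19 mm behind it; z points along the fingers, y is the line along which they close (so a half turn about z gives the same grasp; the last joint's range is limited). The gripper opens to 85 mm and grips with 20 to 120 N. Pads are 22 mm wide; open, the fingers measure 114 mm over their backs; the gripper's body (76 mm by 85 mm) begins 54 mm behind the grasp point. The pads swing forward as they close: fully open they stand 13 mm farther back than shut.
Start: joints at [78.999, 39.483, -11.15, 89.685, 9.013, 51.709, -12.324], TCP at [0.14, -0.609, 0.208] pointing down, gripper open.
Joint ranges: [-172.22, 172.22], [-26.19, 119.32], [-84.43, 86.54], [7.71, 146.69], [-57.33, 237.33], [2.42, 119.75], [-152.13, 152.13]. Speed limits (degrees/s): [147.25, 147.25, 180, 180, 180, 180, 180].

INTERFACE

Orientations are given as [roll, pitch, yaw] about the fixed x, y, z axes, in that order (R = Rz(yaw) Ry(pitch) Rx(roll)).
In Python, from rig import ctrl gives the robot as it stands.
- The arm moves only by the tool play_rows, never from a script. Its argument "deltas" is a list that holds one entry, the list of rows, each a list of 5 numbers: the opening, from 0 (shut) to 1 (fully open), then the shift along the world's x, y, z in mm, then the turn about the world's z in rad. In form: [[[claw, tx, ty, tz, spin], ...]]. A call has 1 to 10 rows; each row is the pose to reach, as a shift and turn from the pose commanded when the call began; what a row does not reach only later rows make up. A row lasts 1/8 s, in which the tool goes at most 62.5 mm and 10.7 degrees, less where a joint would pass 70% of its speed; a pose out of reach is approached as far as the arm can. A call with a gripper value outside its range is refused whole. The fingers move at their own pace and stop on an object; the grip force is fixed at half the most. Time passes only in rows, so rows that repeat a pose let the fingers close. It gives the time, the measured TCP pose, the force, the opening and the grip force at its end, in the units of the state.
- ctrl.get_obs(): the state, without advancing time (a new reading comes with each control period).
- ctrl.capture(name): name is "scene" or "top" or "wrist"; returns a dict with "image" (420x560x3 uint8, red, green, blue), "range_z" (420x560 float32, m along the optical axis (not along the pixel's ray), 0 where there is no reading), "fx", "fy", "cx", "cy" (pixels), "xyz" and "orientation" of the camera in the world. Camera axes: x right, y down, z forward; pixel columns grow to the right and rows downward; lengths in m; the calibration is good to about 2 mm. A picture is of the moment at which its call begins.
- ctrl.finish_job(): hands the job in; it is judged then, once.
The state is a dict: "clock": time; "qpos": joint angles; "joint_vel": joint speeds; "tau": joint torques, N m; "tool_pos": TCP position; "eef_rot": TCP orientation; "force": force on the tool from outside, world axes, zero at the start; "ft_torque": the same for the moment, N m; "width": finger opening in m; "finger_force": force on a finger pad.
Only numpy, scipy, OpenCV 4.12 (cv2) and the standard library are available. Lean on these libraries where they do the work, as an engineer would, in place of code of your own. Each camera call takes 0.05 s, during which the arm holds its last target. There are 200 camera calls.

## Working session

There is one attempt and no reset: what is moved stays moved. The work goes in short steps, Python scripts to look and compute and a tool call to move; the robot and the scene stay as the last step left them, time stands still between calls to the robot, and variables do not carry over. Pictures are saved under pics/ and viewed, at most 10 in all, crops included, and the job is handed in when it is done.

Besides the shell and the picture viewer there is one more tool, called after "Emit:" in YAML: its name, and indented under it one key for each argument. play_rows: Moves the arm, as the interface text tells. Its arguments: {"type":"object","properties":{"deltas":{"type":"array"}},"required":["deltas"]}

```bash
mkdir -p pics; ls; cat > h.py <<'E'
import numpy as np, cv2
from scipy.spatial.transform import Rotation as R
from rig import ctrl
def cap(n,f=None):
    c=ctrl.capture(n)
    if f: cv2.imwrite('pics/'+f,c['image'][:,:,::-1])
    return c
def pts(c):
    z=c['range_z'];v,u=np.mgrid[:z.shape[0],:z.shape[1]]
    p=np.stack([(u-c['cx'])/c['fx']*z,(v-c['cy'])/c['fy']*z,z],-1)
    return p@R.from_euler('xyz',c['orientation'],degrees=True).as_matrix().T+np.array(c['xyz'])
E
python3 - <<'E'
from h import *
for n in('scene','top'):
    c=cap(n,n+'0.png');print(n,c['xyz'],c['orientation'],c['fx'])
    np.save(n+'0.npy',pts(c))
print(ctrl.get_obs())
E
```

```text
pics
scene [1.34789081 0.29284854 1.0085157 ] [-138.64155072   -0.56715352  118.14205984] 526.01826058953
top [ 0.36609753 -0.07766279  1.13601597] [-169.17782318   -0.83278931  -91.44249794] 481.11146851638483
{'clock': 0.1, 'qpos': array([ 78.99914943,  39.52801935, -11.14252452,  89.73792854,
         9.01239683,  51.7088823 , -12.32425372]), 'joint_vel': array([-0.06919696, -0.02938813,  0.02609401, -0.15546965,  0.09276754,
        0.001209  , -0.05085321]), 'tau': array([-3.76715951e-03, -5.40602338e+01, -1.27150532e+00, -1.58985847e+01,
        9.37148550e-03,  4.43915022e-03, -1.47583893e-05]), 'tool_pos': array([ 0.13972402, -0.60856011,  0.20747157]), 'eef_rot': array([-1.79907129e+02,  8.22493193e-03,  1.29395790e+01]), 'force': array([-0.72624105,  0.36241901, -0.32245301]), 'ft_torque': array([-0.04122987,  0.02728078,  0.0061818 ]), 'finger_force': 0.0, 'width': 0.08505014869766185}
```

View pics/top0.png

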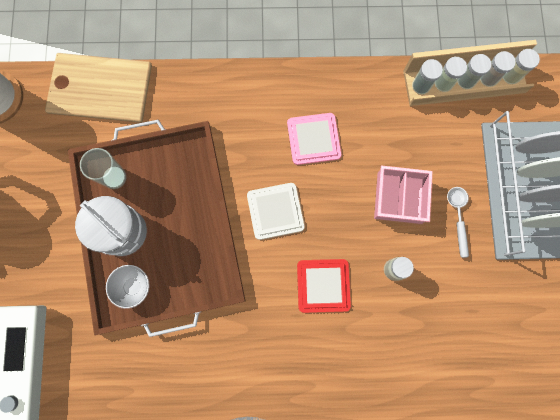

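View pics/scene0.png

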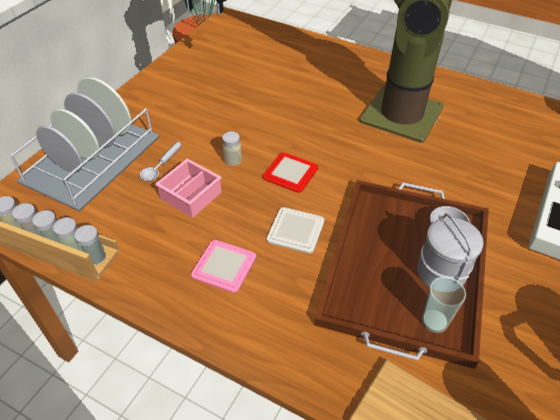

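Top view: three look-alikes, pink-rimmed lid (314,138), grey-white lid (276,211) and red-rimmed lid (324,286). The grey one next to the tray side (about x=235) fits, because pink and red are excluded. I'll confirm in a crop and measure.

```bash
python3 - <<'E'
from h import *
im=cv2.imread('pics/top0.png');cv2.imwrite('pics/crop.png',cv2.resize(im[160:260,190:340],None,fx=5,fy=5))
P=np.load('top0.npy')
for n,(u,v) in dict(lid=(276,211),rim=(253,200),pink=(314,138),red=(324,286),table=(260,300),floor=(180,250),floor2=(190,180),box=(403,195),jar=(402,266)).items(): print(n,P[v,u].round(4))
hsv=cv2.cvtColor(im,cv2.COLOR_BGR2HSV)
m=((hsv[:,:,1]<60)&(hsv[:,:,2]>120)).astype(np.uint8);m[:,:240]=0;m[:,312:]=0;m[:175]=0;m[245:]=0
m=cv2.morphologyEx(m,cv2.MORPH_CLOSE,np.ones((5,5)))
cs=max(cv2.findContours(m,0,2)[0],key=cv2.contourArea)
xy=P[cs[:,0,1],cs[:,0,0]]
c=cap('top');K=R.from_euler('xyz',c['orientation'],degrees=True).as_matrix()
def ray(u,v,h):
    d=K@np.array([(u-c['cx'])/c['fx'],(v-c['cy'])/c['fy'],1]);return np.array(c['xyz'])+d*(h-c['xyz'][2])/d[2]
q=np.array([ray(u,v,.007)[:2]*1000 for u,v in cs[:,0]],np.float32)
print('lid',cv2.minAreaRect(q))
# tray: points by height 24..34mm, near rim
S=np.concatenate([np.load('top0.npy').reshape(-1,3)])
z=S[:,2];t=P[100:340,60:260].reshape(-1,3)
r=t[(abs(t[:,2]-.03)<.004)]
print('tray rim',len(r),cv2.minAreaRect((r[:,:2]*1000).astype(np.float32)))
# near side outer edge : rows
for v in range(140,300,20):
    row=P[v,150:262];k=np.where(abs(row[:,2]-.03)<.006)[0]
    print(v,150+k.min() if len(k) else None,row[k[-1]].round(4) if len(k) else '',row[k[0]].round(4) if len(k) else '')
E
```

```text
lid [ 0.5757 -0.074   0.0106]
rim [ 0.6029 -0.0199  0.014 ]
pink [ 0.7555 -0.171   0.011 ]
red [ 0.3967 -0.1814  0.0095]
table [ 0.3687 -0.0324 -0.0032]
floor [0.4883 0.1526 0.008 ]
floor2 [0.6578 0.1321 0.0037]
box [ 0.6004 -0.3706  0.0453]
jar [ 0.4336 -0.3466  0.0846]
lid ((577.5850830078125, -72.08966827392578), (121.1058578491211, 119.99637603759766), 10.159977912902832)
tray rim 3873 ((550.537109375, 211.1992645263672), (500.2497253417969, 341.4104919433594), 11.105406761169434)
140 207 [0.7488 0.0782 0.0303] [0.7488 0.0877 0.0306]
160 211 [0.6978 0.0681 0.0334] [0.6991 0.0781 0.0296]
180 215 [0.6503 0.057  0.027 ] [0.6504 0.0687 0.0274]
200 219 [0.6006 0.0493 0.0323] [0.6013 0.0589 0.0299]
220 223 [0.5539 0.0384 0.0259] [0.5535 0.0495 0.0304]
240 227 [0.506  0.0287 0.0322] [0.5068 0.0406 0.0279]
260 231 [0.4599 0.0198 0.0306] [0.4602 0.0312 0.0309]
280 235 [0.4142 0.0108 0.0333] [0.4146 0.0224 0.0305]
```

View pics/crop.png

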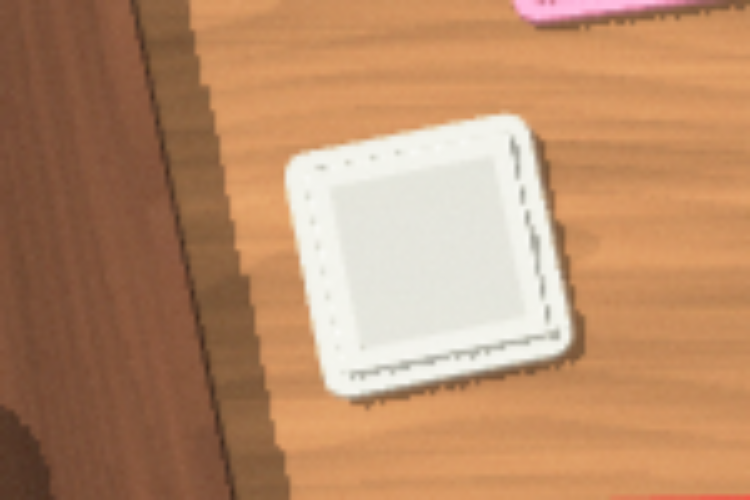

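The crop confirms the grey-white lid, corners around (290,160)–(570,350) in the crop. It has no pink or red rim and its raised panel is up.

Measured:
- **Lid:** centre (0.578, -0.072), yaw about 10°, 120 mm square as it should be.
- **Tray side:** yaw about 11.3°, outer face about 53 mm from the lid.

Plan: spread fingers, spun so both push on the far edge.

Emit:
play_rows:
  deltas:
    - [[0.4,229,216,0,0.77],[0.4,458,433,0,1.542],[0.4,458,433,0,1.542],[0.4,458,433,0,1.542],[0.4,458,433,0,1.542],[0.4,458,433,0,1.542],[0.4,458,433,0,1.542],[0.4,458,433,0,1.542],[0.4,458,433,0,1.542],[0.4,458,433,0,1.542]]

```text
clock: 1.4
tool_pos: [0.5951, -0.1787, 0.2079]
eef_rot: [-180.0, 0.0, 101.3]
force: [0.2, -0.3, 0.9]
width: 0.034
finger_force: 0.0
```

Emit:
play_rows:
  deltas:
    - [[0.4,0,0,-60,0],[0.4,0,0,-120,0],[0.4,0,0,-170,0],[0.4,0,0,-190,0],[0.4,0,0,-195,0],[0.4,0,0,-198,0],[0.4,0,0,-200,0],[0.4,0,0,-200,0]]

```text
clock: 2.4
tool_pos: [0.5948, -0.18, 0.0092]
eef_rot: [179.9, 0.0, 101.3]
force: [1.2, 0.3, -0.2]
width: 0.0341
finger_force: 0.0
```

```bash
python3 - <<'E'
from h import *
o=ctrl.get_obs();print(o['tool_pos'],o['eef_rot'],o['force'])
c=cap('wrist','w1.png');np.save('w1.npy',pts(c))
E
```

```text
[ 0.59475463 -0.18004917  0.00922274] [1.79912013e+02 4.24997011e-02 1.01275036e+02] [ 1.18832455  0.30500589 -0.20428315]
```

View pics/w1.png

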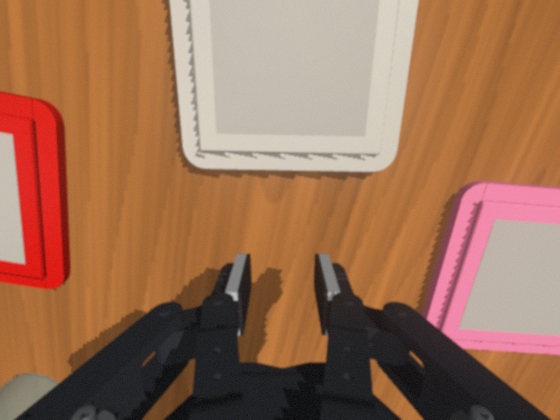

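The wrist view shows the shut-ish fingertips at (240,260) and (322,260), centred on the lid's near edge (185–397, row 168). Red and pink are clear on either side. Next I lower gently to find the table.

Emit:
play_rows:
  deltas:
    - [[0.4,0,0,-1,0],[0.4,0,0,-2,0],[0.4,0,0,-3,0],[0.4,0,0,-4,0],[0.4,0,0,-5,0],[0.4,0,0,-6,0],[0.4,0,0,-7,0],[0.4,0,0,-7,0]]

```text
clock: 3.45
tool_pos: [0.5941, -0.1797, 0.0011]
eef_rot: [-180.0, -0.0, 101.3]
force: [-0.4, 0.2, 0.1]
width: 0.0343
finger_force: 0.0
```

Emit:
play_rows:
  deltas:
    - [[0.4,0,0,-1,0],[0.4,0,0,-1,0],[0.4,0,0,-2,0],[0.4,0,0,-2,0]]

```text
clock: 3.95
tool_pos: [0.594, -0.1798, -0.0009]
eef_rot: [-180.0, -0.0, 101.3]
force: [0.5, 0.1, -0.2]
width: 0.034
finger_force: 0.0
```

Emit:
play_rows:
  deltas:
    - [[0.4,0,0,-1,0],[0.4,0,0,-1,0],[0.4,0,0,-2,0],[0.4,0,0,-2,0]]

```text
clock: 4.45
tool_pos: [0.594, -0.1798, -0.0029]
eef_rot: [-180.0, -0.0, 101.3]
force: [-0.2, -0.2, -0.4]
width: 0.0338
finger_force: 0.0
```

Emit:
play_rows:
  deltas:
    - [[0.4,0,0,-1,0],[0.4,0,0,-1,0],[0.4,0,0,-1,0]]

```text
clock: 4.82
tool_pos: [0.5941, -0.1798, -0.0038]
eef_rot: [180.0, -0.0, 101.3]
force: [0.1, -0.1, 0.2]
width: 0.0343
finger_force: 0.0
```

Emit:
play_rows:
  deltas:
    - [[0.4,0,0,-1,0],[0.4,0,0,-1,0],[0.4,0,0,-1,0]]

```text
clock: 5.2
tool_pos: [0.5941, -0.1798, -0.0048]
eef_rot: [180.0, -0.0, 101.3]
force: [-0.4, 0.3, 0.2]
width: 0.0346
finger_force: 0.0
```

Emit:
play_rows:
  deltas:
    - [[0.4,0,0,-0.5,0],[0.4,0,0,-0.5,0],[0.4,0,0,-1,0],[0.4,0,0,-1,0]]

```text
clock: 5.7
tool_pos: [0.5941, -0.1798, -0.0058]
eef_rot: [180.0, -0.0, 101.3]
force: [0.4, -0.2, -0.6]
width: 0.0342
finger_force: 0.0
```

```bash
python3 - <<'E'
from h import *
P=np.load('w1.npy')
for v in range(244,300,6): print(v,[tuple((P[v,u]*1000).round(0)) for u in (236,241,246,317,322,328)])
E
```

```text
244 [(np.float64(564.0), np.float64(-188.0), np.float64(-1.0)), (np.float64(568.0), np.float64(-187.0), np.float64(-0.0)), (np.float64(571.0), np.float64(-186.0), np.float64(-1.0)), (np.float64(616.0), np.float64(-177.0), np.float64(-0.0)), (np.float64(619.0), np.float64(-176.0), np.float64(0.0)), (np.float64(623.0), np.float64(-175.0), np.float64(1.0))]
250 [(np.float64(565.0), np.float64(-192.0), np.float64(-0.0)), (np.float64(568.0), np.float64(-191.0), np.float64(-0.0)), (np.float64(571.0), np.float64(-190.0), np.float64(-0.0)), (np.float64(617.0), np.float64(-181.0), np.float64(-0.0)), (np.float64(620.0), np.float64(-181.0), np.float64(-1.0)), (np.float64(624.0), np.float64(-180.0), np.float64(0.0))]
256 [(np.float64(568.0), np.float64(-174.0), np.float64(39.0)), (np.float64(571.0), np.float64(-173.0), np.float64(40.0)), (np.float64(573.0), np.float64(-173.0), np.float64(40.0)), (np.float64(609.0), np.float64(-166.0), np.float64(39.0)), (np.float64(611.0), np.float64(-165.0), np.float64(40.0)), (np.float64(614.0), np.float64(-165.0), np.float64(39.0))]
262 [(np.float64(569.0), n
[... 1786 characters left out ...]
573.0), np.float64(-172.0), np.float64(71.0)), (np.float64(575.0), np.float64(-172.0), np.float64(71.0)), (np.float64(577.0), np.float64(-182.0), np.float64(56.0)), (np.float64(611.0), np.float64(-181.0), np.float64(48.0)), (np.float64(609.0), np.float64(-170.0), np.float64(65.0)), (np.float64(610.0), np.float64(-166.0), np.float64(70.0))]
298 [(np.float64(573.0), np.float64(-176.0), np.float64(71.0)), (np.float64(575.0), np.float64(-175.0), np.float64(70.0)), (np.float64(577.0), np.float64(-185.0), np.float64(56.0)), (np.float64(611.0), np.float64(-183.0), np.float64(50.0)), (np.float64(609.0), np.float64(-172.0), np.float64(65.0)), (np.float64(610.0), np.float64(-168.0), np.float64(71.0))]
```

```bash
python3 - <<'E'
from h import *
c=cap('wrist','w2.png');P=pts(c);print(c['xyz'],c['orientation'])
u=570//2
for v in range(200,300,8): print(v,(P[v,240]*1000).round(0),(P[v,322]*1000).round(0),(P[v,282]*1000).round(0))
print('lid edge',[(P[v,290]*1000).round(0) for v in (100,140,150,155,160,165,170,180)])
s=cap('scene');im=s['image'][:,:,::-1];cv2.imwrite('pics/s2.png',cv2.resize(im[140:290,180:380],None,fx=4,fy=4))
E
```

```text
[ 0.57616102 -0.09784996  0.1593733 ] [ 1.61103960e+02 -9.16192579e-02  1.12748138e+01]
200 [ 563. -152.   -1.] [ 609. -143.   -1.] [ 586. -147.   -0.]
208 [ 564. -157.   -1.] [ 610. -148.   -1.] [ 587. -152.   -1.]
216 [ 564. -162.   -1.] [ 610. -152.    0.] [ 588. -157.   -0.]
224 [ 565. -167.   -1.] [ 612. -157.   -1.] [ 589. -162.   -0.]
232 [ 566. -171.   -0.] [ 613. -162.   -0.] [ 590. -167.   -1.]
240 [ 567. -177.   -1.] [ 614. -167.    0.] [ 591. -172.   -1.]
248 [ 567. -182.   -1.] [ 616. -172.   -1.] [ 592. -177.   -0.]
256 [ 570. -173.   25.] [ 610. -165.   24.] [ 593. -183.   -2.]
264 [ 571. -173.   32.] [ 609. -164.   34.] [ 594. -187.   -0.]
272 [ 572. -172.   40.] [ 608. -165.   40.] [ 595. -193.   -1.]
280 [ 572. -173.   46.] [ 608. -165.   47.] [ 596. -198.   -0.]
288 [ 573. -173.   52.] [ 608. -168.   49.] [ 598. -205.   -1.]
296 [ 574. -175.   54.] [ 608. -171.   50.] [ 599. -210.   -0.]
lid edge [array([580., -95.,  10.]), array([ 583., -113.,   11.]), array([ 584., -118.,   10.]), array([ 585., -120.,    9.]), array([ 586., -123.,    7.]), array([ 586., -126.,    6.]), array([ 587., -128.,    7.]), array([ 588., -135.,    0.])]
```

View pics/s2.png

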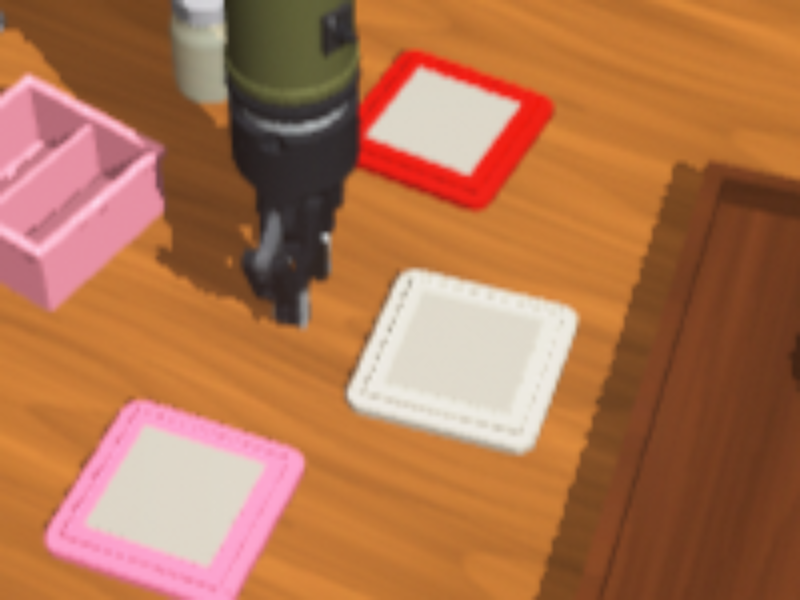

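```bash
python3 - <<'E'
from h import *
c=cap('scene');P=pts(c);K=R.from_euler('xyz',c['orientation'],degrees=True).as_matrix()
def ray(u,v,h):
    d=K@np.array([(u-c['cx'])/c['fx'],(v-c['cy'])/c['fy'],1]);return np.array(c['xyz'])+d*(h-c['xyz'][2])/d[2]
for h in (0,.005,.01,.02,.03):print(h,ray(252.5,220.5,h).round(3))
for v in range(205,226,2):print(v,(P[v,252]*1000).round(0),(P[v,249]*1000).round(0),(P[v,255]*1000).round(0))
E
```

```text
0 [ 0.602 -0.184  0.   ]
0.005 [ 0.606 -0.181  0.005]
0.01 [ 0.61  -0.179  0.01 ]
0.02 [ 0.617 -0.174  0.02 ]
0.03 [ 0.624 -0.169  0.03 ]
205 [ 639. -159.  105.] [ 653. -159.  118.] [ 620. -163.   86.]
207 [ 645. -156.  106.] [ 655. -158.  115.] [ 620. -163.   78.]
209 [ 642. -158.   95.] [ 656. -157.  109.] [ 622. -162.   73.]
211 [ 645. -157.   91.] [ 652. -160.   96.] [ 621. -163.   65.]
213 [ 646. -156.   86.] [ 640. -168.   73.] [ 614. -168.   49.]
215 [ 645. -157.   77.] [ 642. -168.   68.] [ 615. -167.   43.]
217 [ 627. -169.   46.] [ 622. -181.   35.] [ 617. -166.   38.]
219 [ 622. -173.   31.] [ 626. -179.   32.] [ 618. -166.   31.]
221 [ 624. -171.   27.] [ 606. -192.   -2.] [ 616. -168.   20.]
223 [ 607. -182.   -4.] [ 611. -189.   -4.] [ 607. -173.    1.]
225 [ 614. -178.   -2.] [ 619. -184.   -0.] [ 613. -170.    1.]
```

Both views put the real fingertips about 22–27 mm above the table at this commanded height, roughly 28 mm above the reported TCP. I'll keep descending carefully by touch.

Emit:
play_rows:
  deltas:
    - [[0.4,0,0,-1,0],[0.4,0,0,-2,0],[0.4,0,0,-3,0],[0.4,0,0,-4,0],[0.4,0,0,-5,0],[0.4,0,0,-6,0],[0.4,0,0,-6,0]]

```text
clock: 6.72
tool_pos: [0.5941, -0.1798, -0.0119]
eef_rot: [-180.0, -0.0, 101.3]
force: [-0.0, 0.6, -0.6]
width: 0.0344
finger_force: 0.0
```

Emit:
play_rows:
  deltas:
    - [[0.4,0,0,-1,0],[0.4,0,0,-2,0],[0.4,0,0,-3,0],[0.4,0,0,-4,0],[0.4,0,0,-4,0]]

```text
clock: 7.35
tool_pos: [0.594, -0.1798, -0.0159]
eef_rot: [-180.0, -0.0, 101.3]
force: [-1.5, 0.3, 0.2]
width: 0.0344
finger_force: 0.0
```

```bash
python3 - <<'E'
from h import *
c=cap('wrist');P=pts(c)
for v in range(228,272,4): print(v,(P[v,240]*1000).round(0),(P[v,322]*1000).round(0))
c=cap('scene');P=pts(c)
for v in range(213,230,2):print(v,(P[v,252]*1000).round(0),(P[v,249]*1000).round(0),(P[v,255]*1000).round(0))
E
```

```text
228 [ 566. -164.    0.] [ 610. -156.   -0.]
232 [ 566. -167.   -1.] [ 611. -158.   -1.]
236 [ 567. -169.   -0.] [ 611. -161.   -1.]
240 [ 567. -172.   -1.] [ 612. -163.   -1.]
244 [ 568. -174.   -1.] [ 612. -165.    0.]
248 [ 568. -176.    0.] [ 613. -168.   -1.]
252 [ 568. -179.   -1.] [ 614. -170.   -1.]
256 [ 569. -173.   14.] [576. -98. 149.]
260 [ 570. -173.   19.] [ 610. -165.   19.]
264 [ 571. -172.   23.] [ 609. -165.   24.]
268 [ 571. -172.   27.] [ 609. -165.   27.]
213 [ 645. -156.   85.] [ 654. -159.   92.] [ 620. -164.   57.]
215 [ 646. -156.   78.] [ 652. -161.   82.] [ 623. -162.   53.]
217 [ 647. -156.   72.] [ 641. -169.   60.] [ 616. -167.   36.]
219 [ 638. -162.   53.] [ 627. -178.   34.] [ 614. -168.   26.]
221 [ 626. -170.   30.] [ 626. -179.   25.] [ 616. -168.   21.]
223 [ 624. -172.   19.] [ 613. -188.   -1.] [ 615. -168.   11.]
225 [ 616. -177.   -1.] [ 619. -184.   -1.] [ 612. -170.   -0.]
227 [ 619. -175.   -4.] [ 624. -181.   -1.] [ 619. -167.    1.]
229 [ 626. -171.   -2.] [ 629. -178.   -3.] [ 625. -163.    1.]
```

Emit:
play_rows:
  deltas:
    - [[0.4,0,0,-1,0],[0.4,0,0,-2,0],[0.4,0,0,-3,0],[0.4,0,0,-4,0],[0.4,0,0,-5,0],[0.4,0,0,-6,0],[0.4,0,0,-7,0],[0.4,0,0,-8,0],[0.4,0,0,-8,0]]

```text
clock: 8.57
tool_pos: [0.5941, -0.1798, -0.0238]
eef_rot: [180.0, 0.0, 101.3]
force: [-0.7, 0.3, 0.4]
width: 0.034
finger_force: 0.3
```

Emit:
play_rows:
  deltas:
    - [[0.4,0,0,-1,0],[0.4,0,0,-1,0],[0.4,0,0,-1,0]]

```text
clock: 8.95
tool_pos: [0.5942, -0.1798, -0.0238]
eef_rot: [180.0, 0.0, 101.3]
force: [-2.1, 0.0, 7.8]
width: 0.0341
finger_force: 4.0
```

Table found: contact at TCP z ≈ -0.024, about 8 N per mm. I raise 2 mm and push along the tray normal.

Emit:
play_rows:
  deltas:
    - [[0.4,2,1,2,0],[0.4,3,10,2,0],[0.4,1,20,2,0],[0.4,-1,30,2,0],[0.4,-3,40,2,0],[0.4,-5,50,2,0],[0.4,-7,60,2,0],[0.4,-9,70,2,0],[0.4,-11,80,2,0],[0.4,-12,85,2,0]]

```text
clock: 10.2
tool_pos: [0.582, -0.0937, -0.0227]
eef_rot: [180.0, -0.0, 101.3]
force: [-0.1, -1.9, 0.4]
width: 0.0342
finger_force: 0.4
```

Emit:
play_rows:
  deltas:
    - [[0.4,0,1,0,0],[0.4,0,2,0,0],[0.4,0,3,0,0],[0.4,0,3,0,0]]

```text
clock: 10.7
tool_pos: [0.5821, -0.0924, -0.0228]
eef_rot: [-180.0, 0.0, 101.3]
force: [-0.4, -2.4, 0.5]
width: 0.0339
finger_force: 0.6
```

Emit:
play_rows:
  deltas:
    - [[0.4,0,1,0,0],[0.4,0,2,0,0],[0.4,0,2,0,0]]

```text
clock: 11.08
tool_pos: [0.5821, -0.0908, -0.0228]
eef_rot: [-180.0, 0.1, 101.3]
force: [-0.1, -3.3, 0.4]
width: 0.034
finger_force: 1.8
```

Emit:
play_rows:
  deltas:
    - [[0.4,0,1,0,0],[0.4,0,2,0,0],[0.4,0,2,0,0]]

```text
clock: 11.45
tool_pos: [0.5819, -0.0908, -0.0227]
eef_rot: [-179.9, 0.2, 101.2]
force: [0.0, -6.3, 1.5]
width: 0.0341
finger_force: 3.4
```

Against the wall, about 6 N. Add a little preload and lift along the arc.

Emit:
play_rows:
  deltas:
    - [[0.4,0,2,0,0],[0.4,0,2,0,0],[0.4,0,2,3,0],[0.4,0,2,6,0],[0.4,0,2,9,0],[0.4,0,3,12,0],[0.4,0,3,12,0]]

```text
clock: 12.32
tool_pos: [0.5817, -0.0902, -0.0107]
eef_rot: [-179.9, 0.4, 101.1]
force: [0.1, -9.6, -0.9]
width: 0.034
finger_force: 5.1
```

```bash
python3 - <<'E'
from h import *
P=pts(cap('wrist','w3.png'))
for v in range(0,200,20): print(v,(P[v,285]*1000).round(0),(P[v,240]*1000).round(0))
c=cap('scene');P=pts(c);np.save('s3.npy',P)
S=P[190:260,240:345].reshape(-1,3);n=np.array([-.196,.981]);t=np.array([.981,.196])
a=S[:,:2]@n+.0708;b=S[:,:2]@t-.5525
k=abs(b)<.05
for lo in np.arange(-.14,.0,.01):
    m=k&(a>lo)&(a<lo+.01);print(round(lo,2),m.sum(),(np.percentile(S[m,2],[50,90])*1000).round(1) if m.sum() else '')
E
```

```text
0 [557.  34.   6.] [539.  30.   6.]
20 [559.  25.  12.] [541.  22.  11.]
40 [560.  18.  13.] [542.  14.  14.]
60 [562.  10.  13.] [543.   6.  13.]
80 [563.   2.  15.] [544.  -1.  13.]
100 [565.  -6.  16.] [546.  -9.  16.]
120 [567. -14.  17.] [547. -18.  17.]
140 [568. -22.  18.] [548. -26.  16.]
160 [570. -31.  19.] [550. -35.  18.]
180 [572. -40.  19.] [551. -44.  18.]
-0.14 160 [117.6 162.6]
-0.13 229 [ 83.2 163. ]
-0.12 309 [ 75.1 157.8]
-0.11 175 [ 22.  163.4]
-0.1 161 [ 20.8 154.6]
-0.09 128 [19.  21.8]
-0.08 123 [18.3 20.6]
-0.07 126 [17.4 19.8]
-0.06 127 [15.7 18.9]
-0.05 129 [14.6 17.1]
-0.04 127 [14.2 16.6]
-0.03 130 [13.1 15.6]
-0.02 134 [11.6 14.1]
-0.01 98 [7.  9.8]
0.0 89 [29.4 32.1]
```

The lid is tilting with the fingers at about 5.7°. Continue along the arc.

Emit:
play_rows:
  deltas:
    - [[0.4,0,0.5,4,0],[0.4,0,1,8,0],[0.4,0,2,13,0],[0.4,-1,3,18,0],[0.4,-1,4.5,23,0],[0.4,-1,6,28,0],[0.4,-2,8,33,0],[0.4,-2,10,38,0],[0.4,-2,10,38,0]]

```text
clock: 13.55
tool_pos: [0.58, -0.0805, 0.0279]
eef_rot: [-179.9, 0.4, 101.1]
force: [0.7, -11.4, 3.7]
width: 0.0343
finger_force: 5.9
```

```bash
cat >> h.py <<'E'
def prof():
    P=pts(cap('scene'));S=P[150:260,240:350].reshape(-1,3);n=np.array([-.196,.981]);t=np.array([.981,.196])
    a=S[:,:2]@n+.0708;b=S[:,:2]@t-.5525;k=(abs(b)<.055)
    for lo in np.arange(-.12,.05,.01):
        m=k&(a>lo)&(a<lo+.01);print(int(round(lo*1000)),m.sum(),(np.percentile(S[m,2],[10,50,90])*1000).round(0) if m.sum() else '')
E
python3 -c "
from h import *
prof()"
```

```text
-120 398 [  2. 170. 275.]
-110 523 [ 52. 139. 269.]
-100 392 [ 49. 194. 274.]
-90 394 [ 46. 189. 264.]
-80 176 [ 0. 44. 48.]
-70 169 [ 2. 40. 44.]
-60 165 [15. 36. 39.]
-50 163 [24. 31. 34.]
-40 157 [22. 26. 30.]
-30 148 [18. 22. 26.]
-20 152 [13. 17. 20.]
-10 120 [ 6. 10. 16.]
0 143 [27. 30. 32.]
10 150 [ 3.  7. 29.]
20 64 [2. 5. 8.]
30 10 [3. 5. 7.]
40 0
```

Profile slope is about 24°, so the lid is following. The tip bears on the edge face, so I continue on a true arc with radial preload.

Emit:
play_rows:
  deltas:
    - [[0.4,-0.5,2,4,0],[0.4,-1,4,8.4,0],[0.4,-1.3,6.4,13,0],[0.4,-1.8,8.9,17,0],[0.4,-2.4,11.8,21.5,0],[0.4,-3,14.8,25.5,0],[0.4,-3.6,17.8,29.5,0],[0.4,-4.3,21.3,33,0],[0.4,-4.3,21.3,33,0]]

```text
clock: 14.72
tool_pos: [0.576, -0.0574, 0.0613]
eef_rot: [-180.0, 0.3, 101.2]
force: [-0.4, -9.4, 7.5]
width: 0.0343
finger_force: 5.8
```

```bash
python3 -c "
from h import *
prof()"
```

```text
-120 256 [ -2. 163. 277.]
-110 318 [ -2. 198. 279.]
-100 343 [ -1. 196. 284.]
-90 542 [  3. 152. 277.]
-80 397 [  1.  86. 282.]
-70 387 [  1.  79. 279.]
-60 227 [ -1.  65. 220.]
-50 194 [ 1. 54. 59.]
-40 181 [ 0. 44. 49.]
-30 175 [27. 34. 39.]
-20 156 [19. 24. 29.]
-10 131 [ 7. 16. 22.]
0 145 [27. 30. 32.]
10 148 [ 3.  6. 28.]
20 64 [2. 4. 7.]
30 10 [3. 5. 7.]
40 0
```

Emit:
play_rows:
  deltas:
    - [[0.4,-0.7,3.5,3.5,0],[0.4,-1.4,7,7,0],[0.4,-2.2,11,10.3,0],[0.4,-3,15,13.5,0],[0.4,-4,19,16.5,0],[0.4,-5,23,19,0],[0.4,-6,28,21.7,0],[0.4,-6.6,32,24,0],[0.4,-6.6,32,24,0]]

```text
clock: 15.9
tool_pos: [0.5696, -0.0226, 0.0857]
eef_rot: [180.0, 0.1, 101.3]
force: [-0.8, -5.8, 10.2]
width: 0.0341
finger_force: 5.8
```

```bash
python3 -c "
from h import *
prof()"
```

```text
-120 133 [-3. -0.  2.]
-110 135 [-3. -1.  1.]
-100 172 [ -3.   0. 274.]
-90 222 [ -3.   1. 280.]
-80 292 [ -2. 182. 283.]
-70 336 [ -2. 219. 286.]
-60 447 [  0. 180. 284.]
-50 456 [  0. 114. 283.]
-40 394 [  1.  96. 284.]
-30 303 [ 52.  72. 278.]
-20 190 [34. 45. 56.]
-10 150 [16. 24. 33.]
0 143 [27. 29. 32.]
10 149 [ 3.  7. 29.]
20 67 [3. 5. 8.]
30 8 [2. 6. 7.]
40 0
```

Emit:
play_rows:
  deltas:
    - [[0.4,-1,4.9,2.2,0],[0.4,-1.9,9.3,4.2,0],[0.4,-2.8,13.7,6,0],[0.4,-3.6,18,7.5,0],[0.4,-4.5,22.5,8.6,0],[0.4,-5.5,27.5,9.7,0],[0.4,-5.5,27.5,9.7,0],[0.4,-5.5,27.5,9.7,0]]

```text
clock: 16.95
tool_pos: [0.5639, 0.0074, 0.0949]
eef_rot: [179.9, -0.1, 101.3]
force: [-1.0, -0.9, 8.0]
width: 0.0341
finger_force: 3.7
```

```bash
python3 -c "
from h import *
prof()
c=cap('scene','s4.png');cv2.imwrite('pics/s4c.png',cv2.resize(c['image'][100:280,210:410,::-1],None,fx=3,fy=3))"
```

```text
-120 131 [-3. -1.  2.]
-110 133 [-3. -1.  2.]
-100 136 [-3. -1.  2.]
-90 135 [-3. -1.  1.]
-80 132 [-3. -1.  2.]
-70 184 [ -3.   0. 283.]
-60 226 [ -3.   1. 290.]
-50 322 [ -2. 192. 293.]
-40 330 [ -1. 227. 295.]
-30 408 [  1. 216. 295.]
-20 443 [ 97. 123. 293.]
-10 373 [ 29.  71. 290.]
0 141 [26. 29. 32.]
10 148 [ 3.  6. 29.]
20 65 [3. 6. 8.]
30 8 [4. 7. 9.]
40 0
```

View pics/s4c.png

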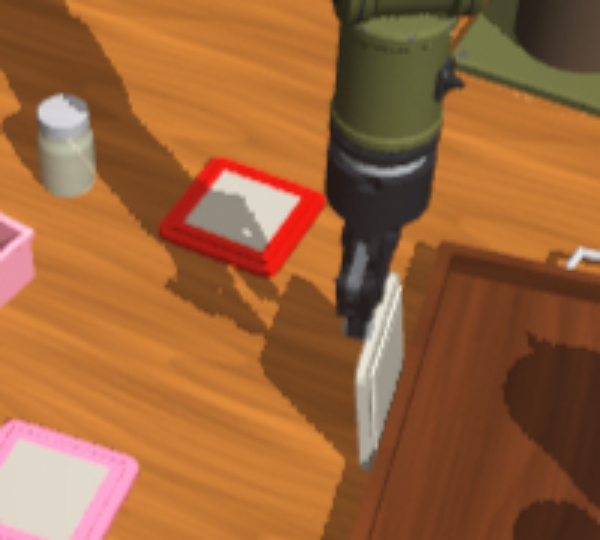

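The picture shows the grey lid standing almost upright at the tray side, with a finger on its top edge. Bring it fully upright against the wall.

Emit:
play_rows:
  deltas:
    - [[0.4,-0.8,4,0.6,0],[0.4,-1.6,8,1.1,0],[0.4,-2.2,11,1.4,0],[0.4,-2.8,14,1.5,0],[0.4,-2.8,14,1.5,0]]

```text
clock: 17.68
tool_pos: [0.5613, 0.021, 0.0959]
eef_rot: [179.9, -0.0, 101.3]
force: [-0.2, -0.4, 5.4]
width: 0.0341
finger_force: 3.0
```

```bash
cat >> h.py <<'E'
def prof2(lo=-.04,hi=.17):
    # white pixels only: lid points, (a,z) in tray-side frame
    c=cap('scene');P=pts(c);h=cv2.cvtColor(c['image'],cv2.COLOR_RGB2HSV)
    m=(h[:,:,1]<70)&(h[:,:,2]>100);S=P[m]
    a=S[:,:2]@np.array([-.196,.981])+.0708;b=S[:,:2]@np.array([.981,.196])-.5525
    k=(abs(b)<.062)&(a>lo)&(a<hi)&(S[:,2]<.15);S=S[k];a=a[k];b=b[k]
    for z in range(0,140,10):
        q=(S[:,2]*1000>=z)&(S[:,2]*1000<z+10)
        if q.sum()>5: print(z,q.sum(),'a',(np.percentile(a[q],[5,50,95])*1000).round(0),'b',(np.percentile(b[q],[2,98])*1000).round(0))
E
python3 -c "
from h import *
prof2()"
```

```text
20 7 a [-10.  -8.  -5.] b [59. 61.]
30 11 a [-9. -3. -0.] b [11. 60.]
40 22 a [-11.  -2.  -0.] b [-28.  62.]
50 19 a [-10.  -0.   0.] b [-26.  60.]
60 23 a [-10.  -2.   0.] b [-12.  62.]
70 20 a [-10.  -0.   0.] b [-29.  62.]
80 24 a [-10.  -1.   1.] b [-24.  61.]
90 24 a [-9. -1.  1.] b [-17.  62.]
100 62 a [-5. -1.  1.] b [-43.  61.]
110 94 a [-10.  -5.  -1.] b [-43.  60.]
120 43 a [-10.  -7.  -4.] b [-46.  55.]
130 8 a [-11.  -9.  -7.] b [-15.  27.]
```

Vertical and against the wall: panel face at a≈0 from z 40 to 100, so stage 1 is met. Lift off, back away, lower behind the lid.

Emit:
play_rows:
  deltas:
    - [[0.4,0,0,5,0],[0.4,0,0,12,0],[0.4,2,-10,14,0],[0.4,5,-25,14,0],[0.4,6,-30,14,0],[0.4,6,-30,0,0],[0.4,6,-30,-20,0],[0.4,6,-30,-34,0],[0.4,6,-30,-34,0]]

```text
clock: 18.85
tool_pos: [0.5657, -0.0097, 0.06]
eef_rot: [-179.8, -0.0, 101.3]
force: [0.1, 0.1, 0.0]
width: 0.0341
finger_force: 0.0
```

```bash
python3 -c "
from h import *
prof2()"
```

```text
30 10 a [-10.  -4.  -1.] b [18. 61.]
40 20 a [-10.  -4.  -0.] b [-24.  62.]
50 21 a [-8. -0. -0.] b [-20.  60.]
60 27 a [-11.  -2.  -0.] b [-30.  62.]
70 18 a [-7. -0.  0.] b [-20.  61.]
80 28 a [-9. -1.  0.] b [-32.  62.]
90 25 a [-33.  -0.   0.] b [-31.  62.]
100 67 a [-9. -2. -0.] b [-44.  60.]
110 104 a [-11.  -6.  -1.] b [-49.  61.]
120 44 a [-11.  -8.  -4.] b [-45.  57.]
```

Emit:
play_rows:
  deltas:
    - [[0.4,-2,10,0,0],[0.4,-4,20,0,0],[0.4,-5,25,0,0],[0.4,-6,30,0,0],[0.4,-7,35,0,0],[0.4,-8,40,0,0],[0.4,-9,45,0,0],[0.4,-10,50,0,0],[0.4,-11,55,0,0],[0.4,-12,60,0,0]]

```text
clock: 20.15
tool_pos: [0.5549, 0.0504, 0.0614]
eef_rot: [180.0, -0.0, 101.3]
force: [0.4, 0.3, -0.1]
width: 0.0342
finger_force: 0.0
```

```bash
python3 -c "
from h import *
prof2()
c=cap('scene');cv2.imwrite('pics/s5c.png',cv2.resize(c['image'][130:310,240:440,::-1],None,fx=3,fy=3))"
```

```text
0 7 a [58. 59. 60.] b [-56.  13.]
10 207 a [46. 53. 60.] b [-55.  60.]
20 262 a [31. 40. 48.] b [-54.  61.]
30 245 a [16. 24. 33.] b [-55.  60.]
40 166 a [-0.  9. 19.] b [-8. 61.]
50 196 a [-17.  -8.   1.] b [-37.  61.]
60 263 a [-32. -23. -14.] b [-53.  61.]
70 166 a [-39. -35. -28.] b [-52.  59.]
80 6 a [ 3. 17. 21.] b [21. 27.]
90 11 a [ 2. 18. 23.] b [24. 33.]
130 6 a [ 7. 24. 25.] b [42. 51.]
```

View pics/s5c.png

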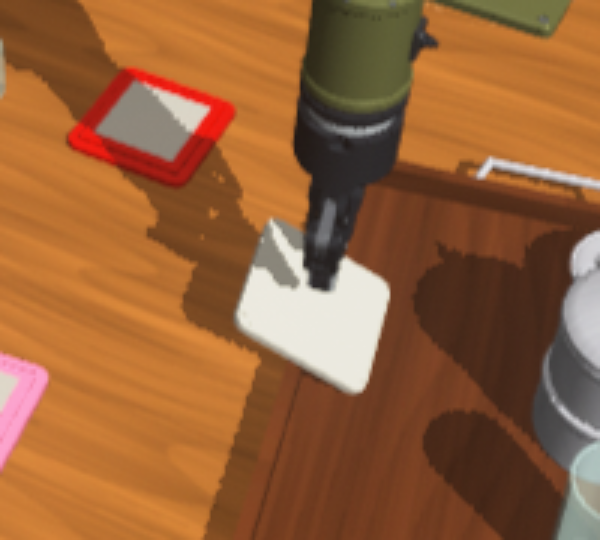

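The lid leans over the wall, panel down: front edge on the floor around (370,380), tail raised at (240,320). Go behind the tail and lower.

Emit:
play_rows:
  deltas:
    - [[0.4,0,0,8,0],[0.4,5,-25,10,0],[0.4,12,-60,10,0],[0.4,18,-90,10,0],[0.4,18,-90,0,0],[0.4,18,-90,-20,0],[0.4,18,-90,-37,0],[0.4,18,-90,-37,0]]

```text
clock: 21.25
tool_pos: [0.5717, -0.0392, 0.0231]
eef_rot: [-179.8, -0.0, 101.4]
force: [1.2, 0.2, 0.4]
width: 0.0343
finger_force: 0.0
```

Emit:
play_rows:
  deltas:
    - [[0.4,-3,15,0,0],[0.4,-5,25,0,0],[0.4,-6,31,0,0],[0.4,-7,37,-1,0],[0.4,-9,43,-3,0],[0.4,-10,49,-6,0],[0.4,-10,49,-6,0]]

```text
clock: 22.12
tool_pos: [0.5626, 0.0097, 0.0181]
eef_rot: [-180.0, -0.0, 101.3]
force: [-0.3, -0.3, 0.8]
width: 0.0345
finger_force: 0.0
```

```bash
python3 -c "
from h import *
prof2(-.08)"
```

```text
0 60 a [-54. -51. -46.] b [-16.  55.]
10 112 a [-49. -41. -34.] b [-10.  61.]
20 111 a [-33. -25. -17.] b [-48.  61.]
30 214 a [-19. -12.  -2.] b [-56.  61.]
40 222 a [-7.  2. 10.] b [-56.  61.]
50 236 a [ 6. 17. 25.] b [-55.  61.]
60 229 a [23. 32. 42.] b [-55.  58.]
70 129 a [38. 43. 47.] b [-49.  57.]
```

The lid has rocked back: its tail is on the table at a≈-54 and it leans over the wall, panel still tray-side. Go behind the tail, low, and push it forward past balance.

Emit:
play_rows:
  deltas:
    - [[0.4,0,0,15,0],[0.4,5,-25,25,0],[0.4,10,-50,25,0],[0.4,14,-70,20,0],[0.4,14,-70,0,0],[0.4,14,-70,-20,0],[0.4,14,-70,-36,0],[0.4,14,-70,-40,0],[0.4,14,-70,-40,0]]

```text
clock: 23.3
tool_pos: [0.577, -0.0608, -0.0215]
eef_rot: [180.0, -0.0, 101.3]
force: [-0.4, 1.0, -0.2]
width: 0.0343
finger_force: 0.0
```

```bash
python3 -c "
from h import *
prof2(-.08)"
```

```text
0 94 a [-54. -51. -45.] b [-54.  56.]
10 182 a [-48. -41. -33.] b [-54.  61.]
20 223 a [-34. -26. -18.] b [-55.  61.]
30 204 a [-19. -11.  -4.] b [-56.  60.]
40 218 a [-6.  3. 10.] b [-55.  60.]
50 220 a [10. 17. 25.] b [-55.  60.]
60 255 a [24. 32. 45.] b [-55.  61.]
70 111 a [37. 43. 47.] b [-49.  57.]
```

Emit:
play_rows:
  deltas:
    - [[0.4,-3,15,0,0],[0.4,-6,28,0,0],[0.4,-7,33,0,0],[0.4,-8,38,0,0],[0.4,-9,43,0,0],[0.4,-10,47,0,0],[0.4,-10,47,0,0]]

```text
clock: 24.22
tool_pos: [0.5667, -0.0136, -0.0216]
eef_rot: [-180.0, -0.0, 101.3]
force: [1.2, -1.4, 0.4]
width: 0.0346
finger_force: 0.8
```

```bash
python3 -c "
from h import *
prof2(-.08)"
```

```text
0 80 a [-42. -39. -35.] b [-54.  56.]
10 147 a [-40. -31. -26.] b [-56.  60.]
20 149 a [-26. -21. -15.] b [-56.  60.]
30 150 a [-16. -10.  -5.] b [-55.  61.]
40 160 a [-6.  0.  6.] b [-56.  60.]
50 159 a [ 5. 11. 17.] b [-54.  61.]
60 157 a [15. 21. 27.] b [-56.  61.]
70 162 a [25. 31. 37.] b [-55.  61.]
80 194 a [36. 42. 48.] b [-51.  60.]
100 30 a [-57. -54. -50.] b [40. 61.]
110 6 a [-55. -53. -51.] b [36. 46.]
```

Emit:
play_rows:
  deltas:
    - [[0.4,-0.5,3,0,0],[0.4,-0.8,4,5,0],[0.4,-1,5,10,0],[0.4,-1.2,6,15,0],[0.4,-1.5,7.5,20,0],[0.4,-1.8,9,25,0],[0.4,-1.8,9,25,0]]

```text
clock: 25.15
tool_pos: [0.5654, -0.0047, 0.0039]
eef_rot: [179.9, -0.0, 101.3]
force: [0.2, 0.3, 1.2]
width: 0.0338
finger_force: 0.1
```

```bash
python3 -c "
from h import *
prof2(-.08)"
```

```text
20 177 a [-49. -35. -23.] b [-55.  61.]
30 413 a [-32. -16.  -1.] b [-57.  61.]
40 389 a [-6.  9. 23.] b [-56.  60.]
50 418 a [20. 35. 49.] b [-57.  60.]
60 218 a [44. 54. 60.] b [-53.  58.]
120 14 a [-49. -45. -42.] b [43. 61.]
130 25 a [-48. -45. -41.] b [37. 56.]
```

The tail is up and the lid wants to tip forward. The fingertip now rests on the tail, so raise it and go behind.

Emit:
play_rows:
  deltas:
    - [[0.4,0,0,3,0],[0.4,0,0,6,0],[0.4,0,0,9,0],[0.4,0,0,12,0],[0.4,0,0,18,0],[0.4,0,0,30,0],[0.4,0,0,30,0]]

```text
clock: 26.08
tool_pos: [0.566, -0.0049, 0.0346]
eef_rot: [179.9, 0.0, 101.3]
force: [-0.2, 0.2, 0.3]
width: 0.0339
finger_force: 0.0
```

```bash
python3 -c "
from h import *
prof2(-.08)"
```

```text
30 779 a [-40.  11.  61.] b [-58.  60.]
40 1019 a [-37.  15.  63.] b [-55.  60.]
60 12 a [-46. -36. -34.] b [-21.  32.]
70 10 a [-40. -34. -33.] b [-17.  34.]
```

Flat and balanced on the wall top at z≈40. Get behind the tail edge and push it in.

Emit:
play_rows:
  deltas:
    - [[0.4,4,-20,0,0],[0.4,8,-42,0,0],[0.4,9,-46,0,0],[0.4,9,-46,-10,0],[0.4,9,-46,-20,0],[0.4,9,-46,-26,0],[0.4,9,-46,-26,0]]

```text
clock: 27.0
tool_pos: [0.5735, -0.0503, 0.0066]
eef_rot: [-179.9, -0.0, 101.3]
force: [0.8, -0.4, 0.0]
width: 0.0343
finger_force: 0.0
```

Emit:
play_rows:
  deltas:
    - [[0.4,-2,10,0,0],[0.4,-3,16,0,0],[0.4,-4,22,0,0],[0.4,-6,28,0,0],[0.4,-7,34,0,0],[0.4,-8,40,0,0],[0.4,-9,46,0,0],[0.4,-9,46,0,0]]

```text
clock: 28.0
tool_pos: [0.5651, -0.0037, 0.0075]
eef_rot: [180.0, -0.1, 101.4]
force: [1.0, 0.1, -0.2]
width: 0.0344
finger_force: 0.0
```

```bash
python3 -c "
from h import *
prof2(-.08)"
```

```text
10 40 a [75. 84. 87.] b [-55.  61.]
20 555 a [47. 68. 85.] b [-55.  60.]
30 617 a [11. 32. 53.] b [-55.  61.]
40 600 a [-25.  -5.  16.] b [-53.  60.]
50 77 a [-27. -23. -11.] b [-48.  56.]
130 28 a [-46. -44. -40.] b [39. 61.]
```

Emit:
play_rows:
  deltas:
    - [[0.4,-1,6,1.5,0],[0.4,-2,12,1.5,0],[0.4,-4,18,1.5,0],[0.4,-5,24,1.5,0],[0.4,-6,30,1.5,0],[0.4,-7,36,1.5,0],[0.4,-8,40,1.5,0],[0.4,-8,40,1.5,0]]

```text
clock: 29.05
tool_pos: [0.557, 0.0356, 0.0089]
eef_rot: [180.0, -0.0, 101.3]
force: [1.3, -0.6, 0.2]
width: 0.0341
finger_force: 0.3
```

```bash
python3 -c "
from h import *
prof2(-.08)"
```

```text
0 6 a [112. 121. 122.] b [-43.  60.]
10 325 a [ 99. 112. 122.] b [-55.  61.]
20 481 a [ 71.  88. 103.] b [-55.  61.]
30 443 a [44. 60. 76.] b [-55.  61.]
40 477 a [16. 32. 48.] b [-55.  61.]
50 148 a [10. 15. 25.] b [-49.  59.]
130 31 a [-7. -4. -0.] b [38. 61.]
```

Emit:
play_rows:
  deltas:
    - [[0.4,-0.6,3,0,0],[0.4,-1.2,6,0,0],[0.4,-1.8,9,0,0],[0.4,-2.4,12,0,0],[0.4,-2.4,12,0,0]]

```text
clock: 29.72
tool_pos: [0.5547, 0.0476, 0.009]
eef_rot: [180.0, -0.0, 101.3]
force: [0.2, -1.2, -0.2]
width: 0.0343
finger_force: 0.3
```

```bash
python3 -c "
from h import *
prof2(-.08)
c=cap('scene');cv2.imwrite('pics/s6c.png',cv2.resize(c['image'][130:330,240:480,::-1],None,fx=3,fy=3))"
```

```text
0 6 a [ 17. 127. 136.] b [-24.  60.]
10 350 a [110. 125. 135.] b [-55.  60.]
20 498 a [ 82.  99. 115.] b [-54.  61.]
30 513 a [50. 68. 86.] b [-54.  61.]
40 469 a [23. 38. 55.] b [-53.  59.]
50 41 a [22. 26. 34.] b [-46.  54.]
130 30 a [ 6.  9. 13.] b [39. 61.]
```

View pics/s6c.png

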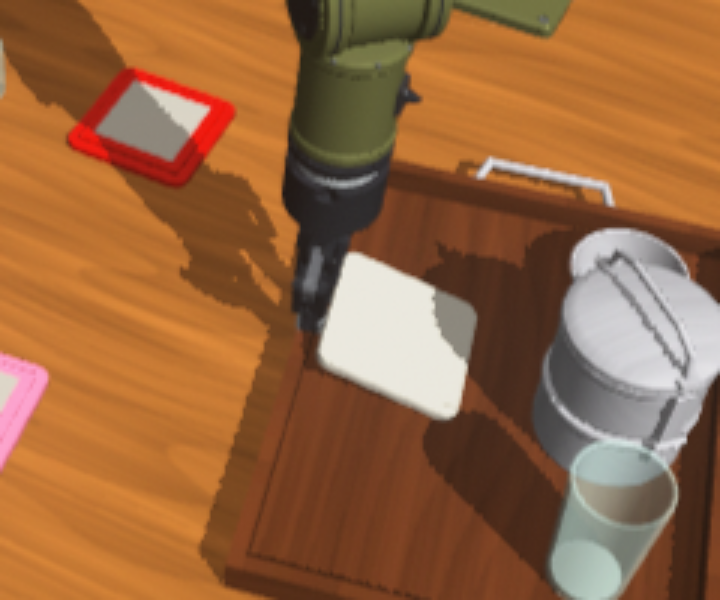

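The lid is now inside the wall: tail (320,350)–(345,255), front (460,415), well clear of the tiffin. Push a bit more, then back off so it drops.

Emit:
play_rows:
  deltas:
    - [[0.4,-0.8,4,0,0],[0.4,-1.4,7,0,0],[0.4,-1.4,7,0,0],[0.4,4,-20,3,0],[0.4,8,-40,8,0],[0.4,8,-40,30,0],[0.4,8,-40,60,0],[0.4,8,-40,60,0]]

```text
clock: 30.82
tool_pos: [0.5645, 0.0076, 0.0708]
eef_rot: [179.7, -0.0, 101.3]
force: [-0.5, -0.3, 1.1]
width: 0.0342
finger_force: 0.0
```

```bash
python3 -c "
from h import *
prof2(-.08)
c=cap('scene');cv2.imwrite('pics/s7c.png',cv2.resize(c['image'][130:330,240:480,::-1],None,fx=3,fy=3))"
```

```text
0 23 a [21. 22. 84.] b [-52.  61.]
10 1815 a [ 29.  84. 136.] b [-55.  60.]
20 77 a [ 31.  78. 135.] b [-48.  60.]
100 6 a [-25. -23. -22.] b [25. 29.]
```

View pics/s7c.png

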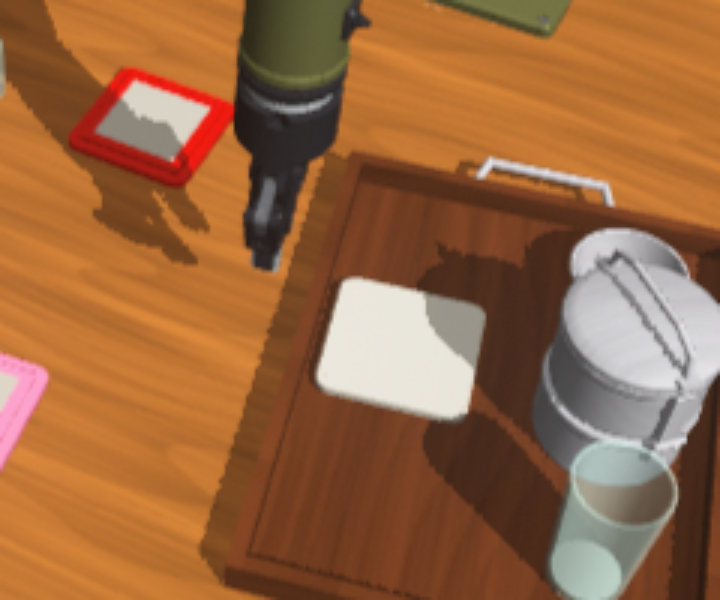

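The lid lies flat on the tray floor, corners at about (318,380), (350,280), (483,312) and (460,418). Its top is at z≈17 mm (6+11), panel down, and the robot is clear.

```bash
python3 -c "
from rig import ctrl
print(ctrl.finish_job())"
```

```text
the job is handed in; nothing more can be done
None
```

I tipped the grey lid up against the tray side and over into the tray, and handed the job in at about 31 s of the 72 s limit. It lies flat on the tray floor with the raised panel down. The highest force I read was about 12 N, nothing else was seen to move, and no verdict came back.

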